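# Set the sample cell in the clarity tester's light path

### The job

Take the sample cell out of its wooden stand by its blue cap and set it fully down into the slot of the tester's turning carrier, feeling gently for the slot's angle. Then turn the cell with the carrier clockwise, without forcing the stop, until the clear faces look squarely at the lamp and the detector; let go and leave the other things on the worktop where they are.

Things in the scene. Friction and masses are not known exactly. Their poses are not given: they have to be found in the camera images.
- cell: Loose glass sample cell, about 0.12 kg, standing in the wooden stand at the start. Rectangular body 48 (its x) x 22 (y) x 75 mm (z), blue cap on top. Origin at the centre of its underside, z up. Its two wide faces, looking along its +y and -y, are clear; the narrow ends (+x, -x) are frosted. Half a turn about z makes no difference.
- cap (a point): Middle of the cell's ribbed blue square cap, 30 x 30 x 32 mm, 91 mm above the cell's underside (cap from 75 to 107 mm); axes as the cell's. Hold the cell here, across either pair of cap faces. Along the cell's x the 48 mm body sticks out 9 mm beyond the cap on each side as a shoulder.
- stand: Fixed wooden block 74 x 60 x 24 mm with a slot 52 x 26 mm, 16 mm deep, long side along the block's x, in which the cell stands; origin at the centre of the underside, slot floor at z = 8 mm, z up.
- tester: Fixed white clarity tester, housing 120 (x) x 220 (y) x 44 mm; origin at the centre of its underside, z up, front with screen toward -x. The light path runs along its y, from lamp head to detector head. In its middle a round black and grey carrier turns about the vertical through the origin. Be gentle: the contact forces of cell on tester must never add up to over 40 N.
- carrier_top (a point): On the carrier's axis, level with its top, 50 mm above the tester's underside; axes as the tester's (they do not turn with the carrier). The carrier, 90 mm across, has a slot 50.4 x 24.4 mm that takes the cell's foot with 1.2 mm to spare each side and about 3 degrees of play. It turns with 0.22 N m of friction and stays where left.
- slot_floor (a point): On the carrier's axis at the slot's floor, 22 mm below the carrier's top; axes as the tester's. The slot's angle is not measured: at the start its long side is turned 20 to 55 degrees anticlockwise (from above) from the tester's x. See it, or feel for it by turning the cell while it rests on the carrier with some 3 to 8 N, until the foot drops in.
- lamp (a point): Middle of the lamp's window, on the tester's +y side, 72 mm above its underside, 52 mm from the carrier's axis; axes as the tester's. The lamp head is 50 mm wide (x) and reaches up to 88 mm above the tester's underside.
- detector (a point): The same for the detector, on the -y side. Turned clockwise, the carrier meets a hard stop at the read position, where the cell's x and y lie along the tester's within about 3 degrees and its clear faces look at lamp and detector. Against the stop a twist of some 0.7 N m already makes 40 N of contact force.
- mug: Bystander, leave alone: striped mug, 86x120x101 mm; origin under its centre, z up.
- fish: Bystander, leave alone: low flat tin with turquoise lid, 63x105x26 mm; origin under its centre, z up.
- glass_tumbler: Bystander, leave alone: clear glass tumbler standing upside down, 78x78x145 mm; origin under its centre, z up.
- spoon: Bystander, leave alone: steel dessert spoon, 191x40x16 mm; origin under its centre, z up.

How it is judged:
At the end, for the whole second after the job is handed in: The cell stands at rest, upright within 4 degrees, on the floor of the carrier's slot (underside within 3 mm of the floor, centre within 4 mm of the carrier's axis), its clear faces square to the light path within 5 degrees, either way round (z of cell in the frame of tester between 0.022 and 0.031 m and horizontal distance between cell and tester below 0.004 m and angle between the y axis of cell and the y axis of tester, either way round below 0.09 rad and angle between cell's own z axis and vertical below 0.07 rad and linear speed of cell below 0.02 m/s); the robot touches nothing.
It fails at once if the cell is pressed or twisted on the tester with more than 40 N (all its contacts there added up) (contact force between cell and tester above 40 N).
It fails at once if the mug is shifted by more than 30 mm (distance of mug from where it was at the start of the episode above 0.03 m).
It fails at once if the flat tin is shifted by more than 30 mm (distance of fish from where it was at the start of the episode above 0.03 m).
It fails at once if the tumbler is shifted by more than 30 mm (distance of glass_tumbler from where it was at the start of the episode above 0.03 m).
It fails at once if the spoon is shifted by more than 30 mm (distance of spoon from where it was at the start of the episode above 0.03 m).
It also fails if it takes over 67 s, if anything falls off the work surface, if the arm or the gripper's body presses on something with over 40 N, if the wrist force passes 120 N, or if a joint passes its speed limit or range.

### The arm

A 6-joint arm with a two-finger parallel gripper is mounted at the origin on a cart in front of the work surface, level with it; the furniture and walls round the work are solid. World frame = base frame: x ahead of the robot, y to its left, z up, the work surface at z = 0. Lengths are in m, angles in rad, forces in N, time in s.
With the tool pointing down it reaches from about 0.425 to 0.95 m from the base axis. Payload 3.5 kg.
Tool frame: the origin (TCP) lies midway between the tips of the shut fingers; the grasp point (between the pads) lies 19 mm behind it; z points along the fingers, y is the line along which they close (so a half turn about z gives the same grasp; the last joint's range is limited). The gripper opens to 85 mm and grips with 20 to 120 N. Pads are 22 mm wide; open, the fingers measure 114 mm over their backs; the gripper's body (76 mm by 85 mm) begins 54 mm behind the grasp point. The pads swing forward as they close: fully open they stand 13 mm farther back than shut.
Start: joints at [1.091, 0.286, 1.577, -0, 1.279, -0.15], TCP at [0.219, 0.639, 0.231] pointing down, gripper open.
Joint ranges: [-2.77, 2.77], [-0.9, 2.22], [0.21, 2.48], [-1.53, 4.67], [0.24, 2.81], [-2.84, 2.84]. Speed limits (rad/s): [2.79, 2.79, 3.14, 3.14, 3.14, 3.14].

### API

Orientations are given as [roll, pitch, yaw] about the fixed x, y, z axes, in that order (R = Rz(yaw) Ry(pitch) Rx(roll)).
In Python, from station import arm, open_jaws, grab, kinematics, sensors, optics, finish_job gives the robot as it stands. Calls block until the motion is done:
- arm.move_pose(position, orientation): joint-space move of the TCP to a pose.
- arm.move_linear(position, rot=None, max_speed=0.15): straight line of the TCP; rot=None keeps the orientation; max_speed is the mean speed in m/s.
- arm.move_joints(angles): joint-space move.
- open_jaws() and grab(): open the fingers fully, or close them until they stop; the grip force is fixed at half the most.
- arm.pause(seconds).
- kinematics.ik(position, orientation): joint angles nearest the present ones, or None.
- sensors.sense(): the state.
- optics.get_image(name): name is "scene" or "top" or "wrist"; returns a dict with "frame" (384x512x3 uint8, red, green, blue), "fov_y" (degrees; the focal length in pixels is half the picture's height over the tangent of half this angle, whatever the lens; pixels are square), "cx", "cy" (the principal point, pixels), "rvec" (rotation vector, rad) and "tvec" (3), from world to camera coordinates, as OpenCV has them. Camera axes: x right, y down, z forward; pixel columns grow to the right and rows downward; lengths in m; the calibration is good to about 2 mm. A picture is of the moment at which its call begins. There is no depth.
A pose or a line that the arm cannot do raises arm.IKError and nothing moves.
- finish_job(): hands the job in; it is judged then, once.
Trained networks look in a picture, given as the dict that the camera call returned (one of the last four; its "shot" number tells which), for a name from the list of things; names that differ only in an ending like _2 or _b are one class to them, and where a whole thing is asked for, a point or a joint stands for the part that bears it (a point fixed in the world has none). Each returns a list of dicts, best first, with "conf" (0 to 1); they miss things now and then, are a little off and sometimes report something else, mostly with a low value. They report only what shows in the picture. A call takes as long as a camera call.
- optics.outline_of(picture, thing): "pixels" (384x512 bool, what is visible of it) and "uv" ([column, row] in pixels, amid what is visible of it).
The state is a dict: "clock": time; "qpos": joint angles; "dq": joint speeds; "joint_efforts": joint torques, N m; "ee_pos": TCP position; "orientation": TCP orientation; "wrist_force": force on the tool from outside, world axes, zero at the start; "moment": the same for the moment, N m; "grip_width": finger opening in m; "gripper_force": force on a finger pad.
Only numpy, scipy, OpenCV 4.12 (cv2) and the standard library are available. Lean on these libraries where they do the work, as an engineer would, in place of code of your own. Each camera call takes 0.05 s, during which the arm holds its last target. There are 200 camera calls.

## Working session

There is one attempt and no reset: what is moved stays moved. The work goes in short steps, each a Python script; the robot and the scene stay as the last script left them, time stands still between calls to the robot, and variables do not carry over. Pictures are saved under pics/ and viewed, at most 10 in all, crops included, and the job is handed in when it is done.

```bash
mkdir -p pics; ls
cat > look.py <<'E'
import cv2, numpy as np
from station import optics
def save(name,fn,crop=None,scale=1):
    p=optics.get_image(name); im=p['frame'][:,:,::-1]
    if crop: im=im[crop[1]:crop[3],crop[0]:crop[2]]
    cv2.imwrite(fn,cv2.resize(im,None,fx=scale,fy=scale,interpolation=cv2.INTER_CUBIC)); return p
def K(p):
    f=p['frame'].shape[0]/2/np.tan(np.radians(p['fov_y'])/2); return np.array([[f,0,p['cx']],[0,f,p['cy']],[0,0,1.]])
def unproj(p,uv,z):
    R=cv2.Rodrigues(np.array(p['rvec'],float))[0]; t=np.array(p['tvec'],float).ravel()
    C=-R.T@t; uv=np.atleast_2d(uv).astype(float)
    d=(R.T@np.linalg.inv(K(p))@np.c_[uv,np.ones(len(uv))].T).T
    return C+d*((z-C[2])/d[:,2])[:,None]
def proj(p,X):
    return cv2.projectPoints(np.atleast_2d(X).astype(float),np.array(p['rvec'],float),np.array(p['tvec'],float),K(p),None)[0][:,0]
E
python3 - <<'E'
from look import *
from station import sensors
a=save('scene','pics/s.png'); b=save('top','pics/t.png')
s=np.hstack([cv2.imread('pics/s.png'),cv2.imread('pics/t.png')]); 
for p in (a,b):
    R=cv2.Rodrigues(np.array(p['rvec']))[0]; print(p['fov_y'],p['cx'],p['cy'],-R.T@np.array(p['tvec']).ravel(), R[2])
    for n in ('cell','cap','stand','tester','mug','fish','glass_tumbler','spoon'):
        r=optics.outline_of(p,n); print(n,[(round(x['conf'],2),np.round(x['uv']),x['pixels'].sum()) for x in r[:2]])
print(sensors.sense())
E
```

```text
pics
53.4674723392432 252.4519090316026 192.33741405797159 [-0.23154623 -0.45392817  0.78930891] [ 0.67489204  0.41887367 -0.60750768]
cell [(0.83, array([307., 227.]), np.int64(453))]
cap [(0.85, array([307., 225.]), np.int64(453))]
stand [(0.9, array([306., 246.]), np.int64(383))]
tester [(0.8, array([196., 207.]), np.int64(2648)), (0.23, array([306., 227.]), np.int64(426))]
mug [(0.66, array([175., 156.]), np.int64(673)), (0.55, array([197., 211.]), np.int64(2764))]
fish [(0.56, array([139., 193.]), np.int64(438))]
glass_tumbler [(0.9, array([396., 234.]), np.int64(1539))]
spoon [(0.86, array([370., 314.]), np.int64(472))]
43.903037537314255 254.16567710782275 192.734804409675 [-0.25210122 -0.40657091  1.21829354] [ 0.53804993  0.28051445 -0.79486723]
cell []
cap []
stand []
tester []
mug []
fish []
glass_tumbler []
spoon []
{'clock': 0.9, 'qpos': array([ 1.09101741e+00,  2.86263150e-01,  1.57667832e+00, -1.93601145e-05,
        1.27857067e+00, -1.50006577e-01]), 'dq': array([-0.00065622, -0.00036574, -0.0018114 , -0.00024406,  0.00080344,
        0.0012347 ]), 'joint_efforts': array([-7.48026196e-04, -4.05964315e+01, -2.92943716e+01, -2.18446230e-04,
        4.59349303e-04,  1.94689726e-06]), 'ee_pos': array([0.21856531, 0.63863695, 0.23136122]), 'orientation': array([3.14151581e+00, 3.03641701e-05, 2.81182588e+00]), 'wrist_force': array([-0.20378204, -0.1413569 ,  0.37548035]), 'moment': array([0.02826626, 0.06450386, 0.03665811]), 'gripper_force': 0.0, 'grip_width': 0.08544816375658061}
```

View pics/s.png

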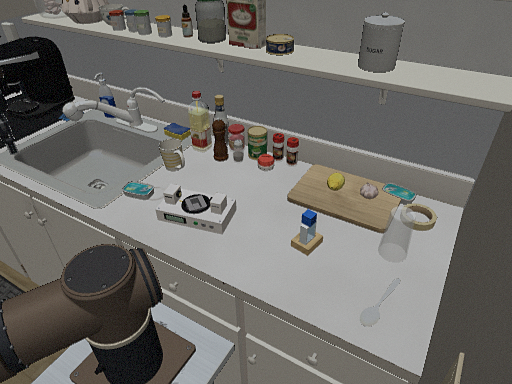

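View pics/t.png

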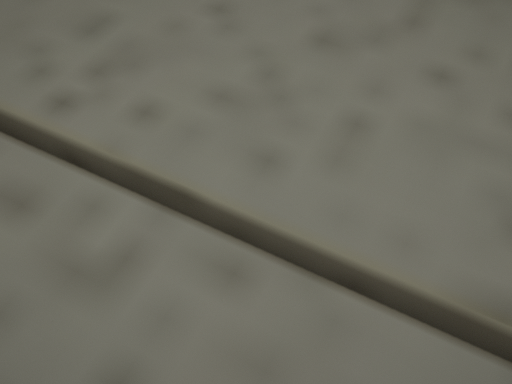

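The scene view shows the tester at (196,207) with its carrier at (196,203), and the stand with the cell at (307,240). The "top" camera looks at a blank wall or the floor, so it is no use. I'll use the wrist camera above both spots.

Run:
```python
from look import *
from station import arm,sensors,kinematics
p=optics.get_image('scene')
c=unproj(p,[[196,203]],.05)[0]; s=unproj(p,[[308,215]],.115)[0]; print(c,s, unproj(p,[[306,243]],.024))
w0=optics.get_image('wrist'); R=cv2.Rodrigues(np.array(w0['rvec']))[0]; print(-R.T@np.array(w0['tvec']).ravel(),R[2],w0['fov_y'])
def go(x,y,z,yaw):
    for q in (yaw,yaw+np.pi,yaw-np.pi):
        j=kinematics.ik([x,y,z],[np.pi,0,q])
        if j is not None: print(np.round(j,2)); 
go(c[0]-.07,c[1],.3,0);go(s[0]-.07,s[1],.3,0); go(c[0]-.07,c[1],.3,-np.pi/2)
print(sensors.sense()['clock'])
```

```text
[0.45744532 0.18027455 0.05      ] [ 0.50480532 -0.17080761  0.115     ] [[ 0.49174565 -0.17732256  0.024     ]]
[0.14982218 0.66108861 0.37471034] [ 0.26948219 -0.0919342  -0.95860704] 67.87853649114132
[ 0.2  -0.34  2.06 -0.    1.42  1.77]
[ 0.2  -0.34  2.06  0.    1.42 -1.37]
[ 0.2  -0.34  2.06  0.    1.42 -1.37]
[-0.59 -0.24  1.99 -0.    1.39  0.98]
[-0.59 -0.24  1.99  0.    1.39 -2.16]
[-0.59 -0.24  1.99  0.    1.39 -2.16]
[ 0.2  -0.34  2.06 -0.    1.42  0.2 ]
[ 0.2  -0.34  2.06 -0.    1.42  0.2 ]
1.0
```

Run:
```python
from look import *
from station import arm,sensors
import pickle
P={}
arm.move_pose([.48,-.17,.29],[np.pi,0,np.pi]); P['cell']=save('wrist','pics/w1.png')
arm.move_pose([.45,.18,.26],[np.pi,0,np.pi]); P['tester']=save('wrist','pics/w2.png')
pickle.dump(P,open('P.pkl','wb'))
for k,n in (('cell','cap'),('cell','stand'),('cell','cell'),('tester','tester')):
    r=optics.outline_of(P[k],n); print(n,[(round(x['conf'],2),np.round(x['uv']),x['pixels'].sum()) for x in r[:2]])
print(sensors.sense()['clock'])
cv2.imwrite('pics/w12.png',np.vstack([cv2.imread('pics/w1.png')[:300],cv2.imread('pics/w2.png')[:300]]))
```

```text
cap [(0.85, array([258., 196.]), np.int64(1072))]
stand [(0.61, array([252., 174.]), np.int64(1161))]
cell [(0.79, array([255., 195.]), np.int64(1104)), (0.52, array([88., 84.]), np.int64(1788))]
tester []
5.6167
```

View pics/w1.png

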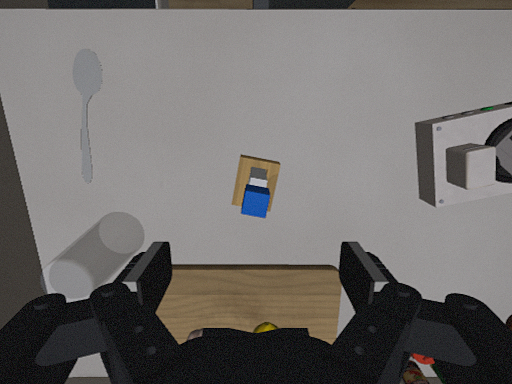

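View pics/w2.png

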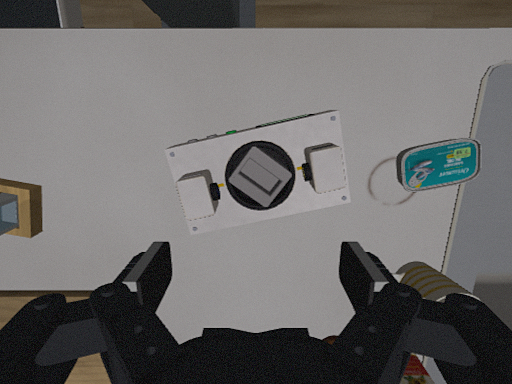

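Run:
```python
from look import *
a=cv2.imread('pics/w2.png')[95:245,155:360]; b=cv2.imread('pics/w1.png')[145:225,215:300]
f=lambda i,s:cv2.resize(i,None,fx=s,fy=s,interpolation=cv2.INTER_CUBIC)
cv2.imwrite('pics/z2.png',f(a,3.8)); cv2.imwrite('pics/z1.png',f(b,6))
```

```text
(no output)
```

View pics/z2.png

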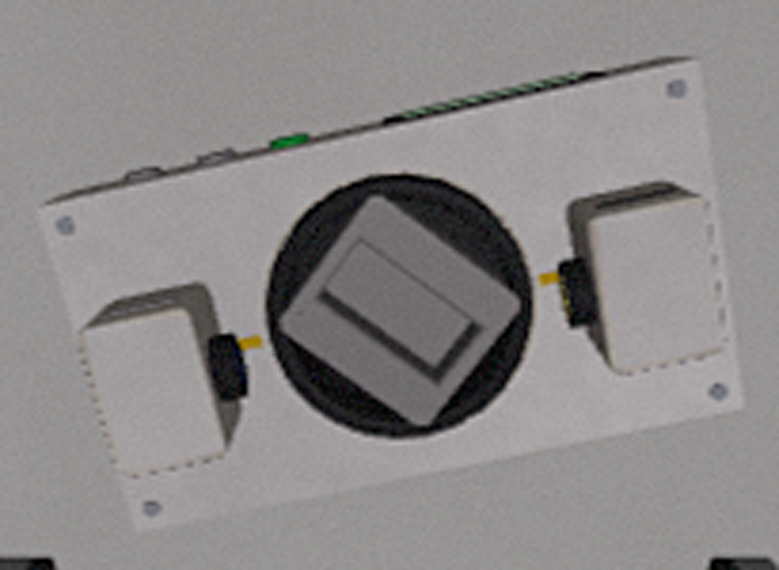

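View pics/z1.png

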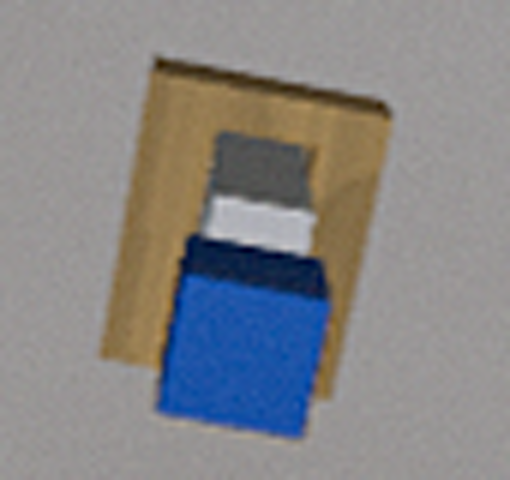

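The first zoom shows the tester from above. Its housing corners are at about (42,205), (697,60), (743,408) and (135,530), and the slot rim is at (365,238), (482,326), (438,383) and (320,293). The second zoom shows the cap top at (185,272), (328,297), (303,438), (157,412) and the stand below it.

Run:
```python
from look import *
import pickle
P=pickle.load(open('P.pkl','rb'))
def rep(n,p,pts,s,off,z):
    X=unproj(p,(np.array(pts)+.5)/s-.5+off,z)[:,:2]
    e=[np.linalg.norm(X[(i+1)%4]-X[i]) for i in range(4)]
    a=[np.degrees(np.arctan2(*(X[(i+1)%4]-X[i])[::-1])) for i in range(4)]
    print(n,X.mean(0).round(4),np.round(np.multiply(e,1e3),1),np.round(a,1))
T=P['tester'];o=[155,95]
rep('housing',T,[(42,205),(697,60),(743,408),(135,530)],3.8,o,.044)
rep('screws',T,[(65,225),(677,88),(718,391),(151,508)],3.8,o,.044)
rep('plate',T,[(375,195),(520,300),(425,425),(280,325)],3.8,o,.05)
rep('slot',T,[(365,238),(482,326),(438,383),(320,293)],3.8,o,.05)
rep('disc',T,[(400,173),(533,305),(400,438),(266,305)],3.8,o,.05)
C=P['cell'];o=[215,145]
rep('cap',C,[(185,272),(328,297),(303,438),(157,412)],6,o,.115)
rep('stand',C,[(157,68),(390,115),(330,398),(102,358)],6,o,.024)
```

```text
housing [0.4616 0.1848] [217.6 119.5 220.2 119.3] [ 102.2   12.4  -77.9 -168.9]
screws [0.4617 0.1844] [204.7 104.2 204.5 104.3] [ 102.4   12.2  -77.6 -167.7]
plate [0.4614 0.1847] [59.5 54.  60.6 53.9] [  54.2  -35.3 -125.9  143.6]
slot [0.4606 0.1852] [49.1 24.7 50.6 23.8] [  52.8  -35.9 -128.3  140.7]
disc [0.4595 0.1845] [62.3 64.6 65.1 62.3] [  45.6  -43.2 -136.4  134.3]
cap [ 0.5152 -0.1703] [28.2 29.7 29.5 29.4] [  79.7   -8.8 -100.7  168.6]
stand [ 0.5153 -0.1699] [57.4 74.  58.7 75. ] [  78.5  -10.4 -100.5  168.6]
```

Run:
```python
from look import *
from station import arm,sensors,grab
d=np.radians
o=[np.pi,0,d(169.5)]
arm.move_pose([.5152,-.170,.19],o); arm.move_linear([.5152,-.170,.080],max_speed=.12)
s=sensors.sense(); print(s['clock'],s['wrist_force'],s['ee_pos'])
grab(); s=sensors.sense(); print(s['clock'],s['wrist_force'],s['moment'],s['grip_width'],s['gripper_force'],s['ee_pos'])
arm.move_linear([.5152,-.170,.22],max_speed=.12)
s=sensors.sense(); print(s['clock'],s['wrist_force'],s['moment'],s['grip_width'])
arm.move_pose([.4615,.1847,.23],[np.pi,0,d(233.5)-2*np.pi])
s=sensors.sense(); print(s['clock'],s['wrist_force'],s['moment'],s['grip_width'],s['ee_pos'],s['orientation'],s['qpos'])
import pickle; p=save('wrist','pics/w3.png'); pickle.dump(p,open('P3.pkl','wb'))
```

```text
8.0417 [-0.33081222 -0.62053383  0.45628406] [ 0.51593221 -0.17031902  0.08094311]
8.5917 [-0.16900834  0.88323335  2.31563953] [ 0.08967852 -0.04612592 -0.05530811] 0.029239308760922348 59.638710021972656 [ 0.51559205 -0.17014498  0.08049455]
9.9083 [ 0.04334535 -0.22395497 -1.55948769] [ 0.03455501 -0.00639929 -0.01050172] 0.029378835939180274
11.2583 [ 0.25953256  0.07486073 -0.66368296] [-0.03208105 -0.02711757 -0.01107585] 0.029634201737908275 [0.46190337 0.18399485 0.22993286] [-3.14122799e+00 -2.96005351e-04 -2.20923095e+00] [ 1.74959410e-01 -1.11902017e-01  2.00577823e+00 -4.93894679e-04
  1.24768103e+00 -2.32804186e+00]
```

View pics/w3.png

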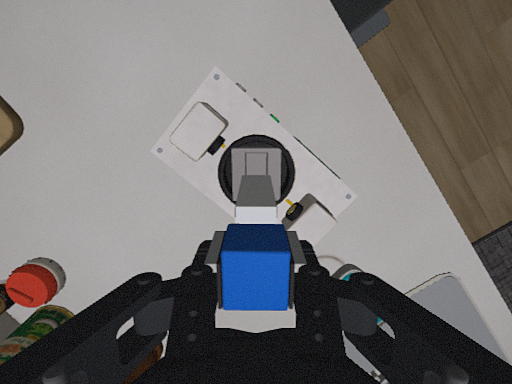

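The cell is held squarely, and its long axis is parallel to the slot in the view (slot around columns 246-268, cell centred at 257). Next I'll cross-check the offsets with this picture.

Run:
```python
from look import *
import pickle
p=pickle.load(open('P3.pkl','rb'))
s=unproj(p,[[216,76],[348,196],[159,150]],.044)[:,:2]
print('tester c',(s[1]+s[2])/2,s, np.degrees(np.arctan2(*(s[1]-s[0])[::-1])),np.degrees(np.arctan2(*(s[2]-s[0])[::-1])))
c=unproj(p,[[221,252],[292,252],[290,310],[221,310]],.2645)[:,:2]; print('cap',c.mean(0),c)
sl=unproj(p,[[246,152],[268,152]],.05)[:,:2]; print('slot end mid',sl.mean(0), np.degrees(np.arctan2(*(sl[1]-sl[0])[::-1])))
g=cv2.imread('pics/w3.png')[60:330,140:370]; cv2.imwrite('pics/z3.png',cv2.resize(g,None,fx=2.2,fy=2.2,interpolation=cv2.INTER_CUBIC))
```

```text
tester c [0.46180171 0.18431812] [[0.4322867  0.07298604]
 [0.38883884 0.27299965]
 [0.53476458 0.09563658]] 102.2556481336937 12.463618368819196
cap [0.46162781 0.18368407] [[0.46484558 0.16313051]
 [0.44068723 0.18105615]
 [0.45794265 0.20458146]
 [0.48303577 0.18596814]]
slot end mid [0.44496751 0.16407807] 143.41168322068833
```

View pics/z3.png

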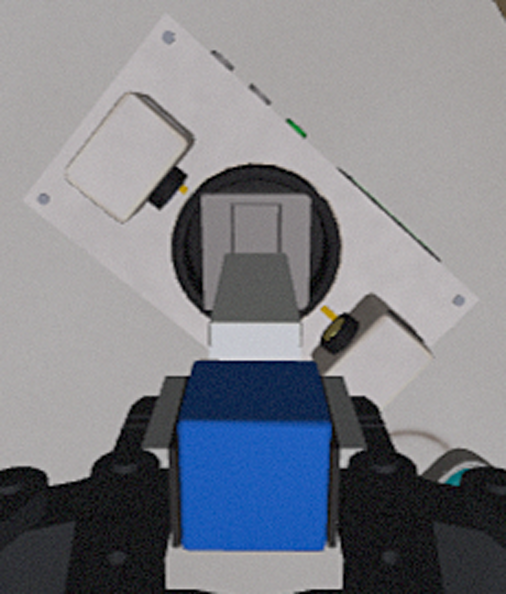

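The cell looks well centred, about 0.5 mm off at most. I'll descend and feel for the slot.

Run:
```python
from look import *
from station import arm,sensors
X=[.4617,.1846]
arm.move_linear([*X,.128],max_speed=.08); arm.pause(.3)
s=sensors.sense(); f0=s['wrist_force']; m0=s['moment']; print(s['clock'],f0,s['ee_pos'])
z=.128
while z>.1:
    z-=.001; arm.move_linear([*X,z],max_speed=.02); s=sensors.sense(); f=s['wrist_force']-f0
    print(round(z,4),round(s['clock'],2),f.round(1),(s['moment']-m0).round(2),s['ee_pos'].round(4))
    if f[2]>4 or np.hypot(*f[:2])>5: break
```

```text
13.0333 [-0.18438995  0.28095142 -1.19234769] [0.461812   0.18464049 0.12825977]
0.127 13.28 [ 0.7 -0.7 -0.5] [-0.03 -0.02  0.06] [0.4616 0.1846 0.1269]
0.126 13.53 [0.6 0.5 0.1] [-0.05 -0.04  0.03] [0.4616 0.1846 0.1259]
0.125 13.78 [ 0.6 -0.5 -0.5] [-0.   -0.02  0.1 ] [0.4616 0.1846 0.1249]
0.124 14.03 [-0.7  0.1  0.7] [-0.03  0.04  0.01] [0.4616 0.1846 0.1239]
0.123 14.28 [ 0.3 -0.4 -0.5] [-0.01  0.02  0.04] [0.4616 0.1846 0.1229]
0.122 14.53 [ 0.2 -0.5 -0.4] [0.04 0.01 0.02] [0.4616 0.1846 0.1219]
0.121 14.78 [ 0.6 -0.3 -0.5] [-0.01  0.01  0.03] [0.4616 0.1846 0.1209]
0.12 15.03 [-0.2  0.4 -0.3] [-0.05  0.01  0.07] [0.4616 0.1846 0.1199]
0.119 15.28 [-0.3 -1.1 -0.3] [-0.06  0.04  0.04] [0.4616 0.1846 0.1189]
0.118 15.53 [ 0.2 -2.3 -0.6] [-0.04 -0.05  0.1 ] [0.4617 0.1846 0.1179]
0.117 15.78 [-0.1 -0.2 -0.7] [-0.06  0.01  0.11] [0.4616 0.1846 0.1169]
0.116 16.03 [-0.3 -0.1 -0.1] [-0.02  0.01 -0.  ] [0.4616 0.1846 0.1159]
0.115 16.28 [0.4 0.6 0.5] [ 0.01 -0.01  0.02] [0.4616 0.1846 0.1149]
0.114 16.53 [-0.2 -0.6  0.3] [-0.02 -0.03 -0.01] [0.4616 0.1846 0.1139]
0.113 16.78 [ 0.3 -1.
[... 280 characters left out ...]
 -0.5 -0.6] [-0.08 -0.02  0.06] [0.4616 0.1846 0.1089]
0.108 18.03 [ 0.   1.  -0.4] [-0.04  0.04  0.05] [0.4616 0.1846 0.1079]
0.107 18.28 [ 0.5 -1.1 -0.9] [-0.01 -0.02  0.06] [0.4617 0.1846 0.1069]
0.106 18.53 [ 0.7  0.1 -0.2] [-0.04 -0.02  0.03] [0.4616 0.1846 0.1059]
0.105 18.78 [ 0.9  0.2 -0.3] [-0.   -0.04  0.08] [0.4616 0.1846 0.1049]
0.104 19.03 [ 0.8 -0.6 -1.4] [ 0.04 -0.02  0.06] [0.4616 0.1846 0.1039]
0.103 19.28 [ 0.2  1.  -1.1] [-0.08  0.03  0.04] [0.4616 0.1846 0.1029]
0.102 19.53 [ 0.9 -0.5 -0.2] [-0.04  0.02  0.05] [0.4616 0.1846 0.1019]
0.101 19.78 [ 0.   0.9 -0.3] [-0.01  0.01  0.06] [0.4616 0.1846 0.1009]
0.1 20.03 [-0.4  0.1  3.5] [-0.05  0.19  0.06] [0.462  0.1847 0.1005]
```

It dropped straight into the slot and reached the floor. Now I'll turn it clockwise in small steps while watching the moment.

Run:
```python
from look import *
from station import arm,sensors
X=[.4617,.1846,.1007]
arm.move_linear(X,max_speed=.02)
S=lambda:np.mean([(lambda s:np.r_[s['wrist_force'],s['moment']])(sensors.sense()) for _ in range(3)],0)
b=S(); print(b.round(2))
y=53.5
while y>12.3:
    y=max(12.3,y-(2 if y>20 else .75))
    arm.move_linear(X,rot=[np.pi,0,np.radians(y+180-360)],max_speed=.02)
    f=S()-b; s=sensors.sense()
    print(round(y,2),round(s['clock'],2),f.round(2),np.degrees(s['orientation'][2]).round(2)+180)
    if abs(f[5])>.42 or np.linalg.norm(f[:3])>12: print('stop'); break
```

```text
[-0.37 -0.39 -1.5   0.03  0.   -0.  ]
51.5 20.53 [ 0.57  0.51  0.18 -0.03 -0.01 -0.02] 51.53999999999999
49.5 20.78 [-0.2   0.25 -1.16 -0.08  0.05  0.03] 49.56
47.5 21.03 [ 0.22 -0.73 -0.25 -0.13 -0.02  0.08] 47.55000000000001
45.5 21.28 [ 0.4  -0.72 -1.02 -0.19  0.03  0.03] 45.55000000000001
43.5 21.53 [-0.28  0.23 -0.01 -0.16  0.05 -0.01] 43.55000000000001
41.5 21.78 [-0.86 -0.46 -0.57 -0.13  0.08  0.03] 41.55000000000001
39.5 22.03 [-1.07  0.97  0.3  -0.15  0.14  0.  ] 39.53999999999999
37.5 22.28 [-1.02  0.16 -0.91 -0.07  0.12  0.03] 37.55000000000001
35.5 22.53 [-0.42  0.84 -0.19 -0.11  0.2  -0.01] 35.53999999999999
33.5 22.78 [-0.19  0.24 -0.19 -0.09  0.22  0.03] 33.55000000000001
31.5 23.03 [-0.28  0.4   0.46  0.05  0.3  -0.  ] 31.539999999999992
29.5 23.28 [-1.95  0.18  0.16  0.04  0.34  0.06] 29.55000000000001
27.5 23.53 [-0.75  0.41  0.6   0.09  0.37  0.04] 27.539999999999992
25.5 23.78 [-0.86  0.65  1.12  0.13  0.41  0.05] 25.539999999999992
23.5 24.03 [-0.53  1.72  0.93  0.13  0.41 -0.02] 23.539999999999992
21.5 24.28 [-0.71  1.93  1.2   0.17  0.46  0.04] 21.55000000000001
19.5 24.53 [-1.05  0.81  0.53  0.2   0.46  0.11] 19.539999999999992
18.75 24.78 [-2.46  3.32 -0.18  0.28  0.55  0.11] 18.77000000000001
18.0 25.03 [-1.29  2.28  0.72  0.34  0.52  0.14] 17.99000000000001
17.25 25.28 [-2.08  2.27  1.57  0.43  0.54  0.07] 17.22999999999999
16.5 25.53 [-1.34  2.42  0.58  0.42  0.54  0.13] 16.47999999999999
15.75 25.78 [-2.11  2.25 -0.02  0.48  0.59  0.09] 15.72999999999999
15.0 26.03 [-2.64  3.48  0.03  0.45  0.57  0.14] 14.97999999999999
14.25 26.28 [-1.79  2.86  0.72  0.53  0.62  0.12] 14.22999999999999
13.5 26.53 [-2.4   3.16  0.45  0.55  0.63  0.13] 13.47999999999999
12.75 26.78 [-1.87  2.78  0.56  0.58  0.74  0.12] 12.72999999999999
12.3 27.03 [-2.59  3.72  1.58  0.65  0.65  0.13] 12.289999999999992
```

Run:
```python
from look import *
import pickle
p=save('wrist','pics/w4.png'); pickle.dump(p,open('P4.pkl','wb'))
g=cv2.imread('pics/w4.png')[60:330,140:400]; cv2.imwrite('pics/z4.png',cv2.resize(g,None,fx=2.2,fy=2.2,interpolation=cv2.INTER_CUBIC))
```

```text
(no output)
```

View pics/z4.png

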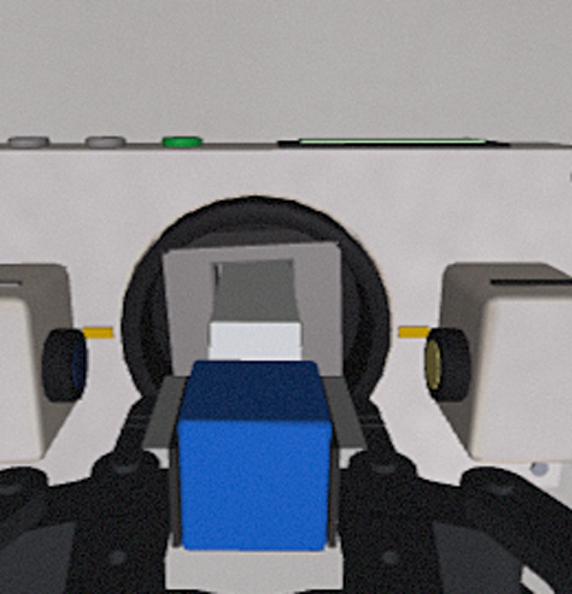

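The cell is square to the tester, and the carrier lags about 3° within its play. I'll ease off the side load, nudge the carrier 2-3° further under a torque watch, and come back to square.

Run:
```python
from look import *
from station import arm,sensors
S=lambda:np.mean([(lambda s:np.r_[s['wrist_force'],s['moment']])(sensors.sense()) for _ in range(3)],0)
R=lambda y:[np.pi,0,np.radians(y-180)]
def st(X,y):
    arm.move_linear(X,rot=R(y),max_speed=.02); f=S(); print(np.round(X,4),y,f.round(2)); return f
X=np.array([.4617,.1846,.1007])
f=st(X,12.3)
for k in range(3):
    X=X+np.array([-.0002,.0003,0]); f=st(X,12.3)
    if np.hypot(f[0],f[1])<1.5: break
y=12.3
while y>9.9:
    y-=.5; f=st(X,round(y,2))
    if abs(f[5])>.4 or np.hypot(f[0],f[1])>7: print('stop');break
for yy in np.arange(y+.8,12.4,.8): f=st(X,round(yy,2))
f=st(X,12.3)
print(sensors.sense()['clock'])
```

```text
[0.4617 0.1846 0.1007] 12.3 [-3.    2.47 -1.51  0.63  0.71  0.15]
[0.4615 0.1849 0.1007] 12.3 [-1.7   2.15 -1.37  0.38  0.61  0.15]
[0.4613 0.1852 0.1007] 12.3 [-1.75  0.1  -0.77  0.02  0.38  0.1 ]
[0.4611 0.1855 0.1007] 12.3 [ 0.34 -2.5  -2.94 -0.48  0.14  0.12]
[0.4611 0.1855 0.1007] 11.8 [ 0.64 -3.08 -1.89 -0.79  0.06  0.17]
[0.4611 0.1855 0.1007] 11.3 [ 0.13 -4.27 -2.42 -1.05 -0.17  0.16]
[0.4611 0.1855 0.1007] 10.8 [ 1.82 -5.29 -2.5  -1.27 -0.18  0.19]
[0.4611 0.1855 0.1007] 10.3 [ 1.6  -5.46 -2.89 -1.22 -0.2   0.61]
stop
[0.4611 0.1855 0.1007] 11.1 [ 1.7  -5.58 -2.09 -1.26 -0.19  0.18]
[0.4611 0.1855 0.1007] 11.9 [ 1.11 -4.44 -2.57 -1.11 -0.31  0.12]
[0.4611 0.1855 0.1007] 12.3 [ 2.25 -5.66 -3.17 -1.07 -0.5   0.08]
29.8333
```

The stop shows at about 10.3°, and I have backed off to 12.3°. I'll relieve the side load, release and check.

Run:
```python
from look import *
from station import arm,sensors,open_jaws
S=lambda:np.mean([(lambda s:np.r_[s['wrist_force'],s['moment']])(sensors.sense()) for _ in range(3)],0)
for X in ([.4612,.1853,.1007],[.4612,.1851,.1006],[.4612,.1849,.1005]):
    arm.move_linear(X,max_speed=.02); f=S(); print(X,f.round(2))
    if np.hypot(f[0],f[1])<2: break
open_jaws(); s=sensors.sense(); print(s['clock'],s['wrist_force'],s['gripper_force'],s['grip_width'])
arm.move_linear([X[0],X[1],.22],max_speed=.08)
arm.move_linear([.45,.18,.26],max_speed=.1); arm.pause(.5)
p=save('wrist','pics/w5.png',crop=(130,80,400,290),scale=2.8)
import pickle; pickle.dump(p,open('P5.pkl','wb')); print(sensors.sense()['clock'])
```

```text
[0.4612, 0.1853, 0.1007] [ 1.91 -4.09 -3.   -0.85 -0.53  0.11]
[0.4612, 0.1851, 0.1006] [ 1.64 -3.01 -2.19 -0.64 -0.46  0.03]
[0.4612, 0.1849, 0.1005] [ 2.14 -1.47 -1.61 -0.4  -0.36  0.01]
31.1667 [-0.4435506   1.07013025 -0.07603508] 0.0 0.08524856593230275
33.925
```

View pics/w5.png

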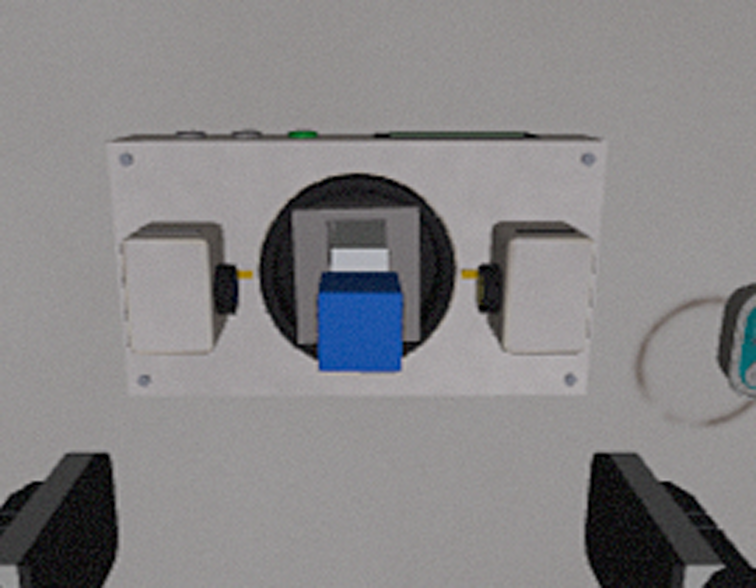

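The picture shows the cell upright in the carrier, with the cap top at (320,295)-(402,370). Its edges are parallel to the housing within about 1°, and the gripper is clear. Handing in.

```bash
python3 -c "
from station import finish_job
print(finish_job())"
```

```text
the job is handed in; nothing more can be done
None
```

The job is handed in at about 34 s on the robot's clock. The cell stands in the carrier slot, its clear faces about 1° from square in the last picture; the gripper is clear, and the bystanders were not re-checked at the end.

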